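Fetch the red-capped vial from behind the reagent bottles

TASK

The red-capped vial stands at the back of the steel tray, behind two of the three reagent bottles. Set just those two bottles aside on the blue mat, stand the red-capped vial upright in the white dish, and only then put both bottles back upright where each one stood. Leave the third bottle, the black-capped vial and the beaker as they are, and knock nothing over.

Things in the scene. Friction and masses are not known exactly. Their poses are not given: they have to be found in the camera images.
- bottle_green_mid (a point): white plastic reagent bottle with a green screw cap, round, 53 mm across the straight body (grip the body; it tapers above about 75 mm), cap 38 mm across, 104 mm tall, 0.16 kg. The point is on its axis, half-way up (52 mm above its underside); z points up. The three bottles differ only by cap and label colours and stand in a random order in the front row of the tray (similar bottles far back on the bench are not meant).
- bottle_red_mid (a point): white plastic reagent bottle with a red screw cap, round, 53 mm across the straight body (grip the body; it tapers above about 75 mm), cap 38 mm across, 104 mm tall, 0.16 kg. The point is on its axis, half-way up (52 mm above its underside); z points up. The three bottles differ only by cap and label colours and stand in a random order in the front row of the tray (similar bottles far back on the bench are not meant).
- bottle_yellow_mid (a point): white plastic reagent bottle with a yellow screw cap, round, 53 mm across the straight body (grip the body; it tapers above about 75 mm), cap 38 mm across, 104 mm tall, 0.16 kg. The point is on its axis, half-way up (52 mm above its underside); z points up. The three bottles differ only by cap and label colours and stand in a random order in the front row of the tray (similar bottles far back on the bench are not meant).
- vial_red_mid (a point): clear glass sample vial with a red screw cap, round, 27 mm across, 56 mm tall, 0.024 kg; the vial to fetch. It stands in the back row of the tray, left or right at random, behind the gap between two bottles whose centres are about 54 mm away (the third bottle is about 120 mm away); a gripper cannot come down on it while those two taller bottles stand there. The point is on its axis, half-way up (28 mm above its underside); z points up.
- vial_black_mid (a point): clear glass sample vial with a black screw cap, round, 27 mm across, 56 mm tall, 0.024 kg; stands in the other place of the back row and stays there. The point is on its axis, half-way up (28 mm above its underside); z points up.
- tray: fixed low stainless-steel tray, 126 mm (x) by 222 mm (y), floor 5 mm above the bench, rim 11 mm above the bench. Origin at the centre of its underside; x points away from the robot, y to its left along the rows. Ring marks on the floor: three bottle places at x = -30 mm and y = +76, 0, -76 mm; two vial places at x = +8 mm and y = +38, -38 mm. Things stand within about 3 mm of their marks at the start.
- mat: fixed flat blue mat, 200 mm (its x) by 120 mm (its y), 2 mm thick: the side area, room for two bottles side by side along its length. Origin at the centre of its underside, z up.
- dish: fixed shallow round white dish, 68 mm across outside, 60 mm inside, floor 4 mm above the bench, rim 8 mm above the bench. Origin at the centre of its underside, z up.
- beaker_mid (a point): loose empty glass beaker, 50 mm across, 58 mm tall, standing on the bench nearby; not part of the job. The point is on its axis, half-way up (29 mm).
Things that resemble listed ones, but are neither listed nor needed, are in the scene too. Leave any orange, purple or turquoise look-alike of the part that bears bottle_yellow_mid alone.

How it is judged:
By the outcome, as a careful person would: the job done as asked, in the order asked, and still so for the second after the job is handed in, with the robot touching nothing.
It also fails if it takes over 128 s, if anything falls off the work surface, if the arm or the gripper's body presses on something with over 40 N, if the wrist force passes 120 N, or if a joint passes its speed limit or range.

ROBOT

A 6-joint arm with a two-finger parallel gripper is mounted at the origin on a cart in front of the work surface, level with it; the furniture and walls round the work are solid. World frame = base frame: x ahead of the robot, y to its left, z up, the work surface at z = 0. Lengths are in m, angles in rad, forces in N, time in s.
With the tool pointing down it reaches from about 0.275 to 0.725 m from the base axis. Payload 15.9 kg.
Tool frame: the origin (TCP) lies midway between the tips of the shut fingers; the grasp point (between the pads) lies 19 mm behind it (env.grasp_offset is the distance from the TCP to the grasp point, in m); z points along the fingers, y is the direction in which the jaws open and shut (so a half turn about z gives the same grasp; the last joint's range is limited). The gripper opens to 85 mm and grips with 20 to 120 N. Pads are 22 mm wide; open, the fingers measure 114 mm over their backs; the gripper's body (76 mm by 85 mm) begins 54 mm behind the grasp point. The pads swing forward as they close: fully open they stand 13 mm farther back than shut.
Start: joints at [-1.203, 0.213, -0.034, 1.323, 0, 1.571], TCP at [0.18, -0.467, 0.231] pointing down, gripper open.
Joint ranges: [-2.98, 2.98], [-0.74, 1.72], [-1.14, 1.35], [-2.1, 2.04], [-1.57, 1.44], [-3.14, 3.14]. Speed limits (rad/s): [1.89, 1.89, 2.39, 2.57, 3.14, 3.14].

INTERFACE

Orientations are given as a rotation vector (axis times angle).
In Python, from plant import sensors, vision, env gives the robot as it stands.
- The arm moves only by the tool arm_command, never from a script. Its argument "series" is a list of rows, each an object with "slide": the shift along the tool's x, y, z in mm, a list of three; "yaw": the turn about the tool's z in degrees. In form: [{"slide": [dx, dy, dz], "yaw": yaw}, ...]. A call has 1 to 20 rows; each row shifts and turns the commanded pose from where the row before left it, along the tool's axes as they then stand; what a row does not reach is not made up. A row lasts 1/12 s, in which the tool goes at most 41.7 mm and 7.16 degrees, less where a joint would pass 70% of its speed; a pose out of reach is approached as far as the arm can. A call with a gripper value outside its range is refused whole. "hand" is the gripper's target within -1 to 1 (fully open at 1, half-way at 0, shut at -1), set as the call begins (left out, the last holds). The fingers move at their own pace and stop on an object; the grip force is fixed at half the most. Time passes only in rows, so rows that do not move let the fingers close. It gives the time, the measured TCP pose, the force and the opening at its end, in the units of the state.
- sensors.state(): the state, without advancing time (a new reading comes with each control period).
- vision.get_image(name): name is "scene" or "top" or "wrist"; returns the picture (480x640x3 uint8, blue, green, red); there is no depth.
- vision.calibration(name): a dict with "intrinsics" (3x3 intrinsics, pixels), "T" (4x4, takes a point from camera to world coordinates). Camera axes: x right, y up, looking along -z (the intrinsics and any distortion apply to the point x, -y, -z); pixel columns grow to the right and rows downward; lengths in m; the calibration is good to about 2 mm. A picture is of the moment at which its call begins: read the wrist's pose just before it. calibration takes no time and is no camera call; for the wrist camera it gives the pose at the moment of the call.
- env.hand_in(): hands the job in, once; it reports no verdict.
The state is a dict: "t": time; "q": joint angles; "dq": joint speeds; "effort": joint torques, N m; "tool_pos": TCP position; "tcp_rot": TCP orientation; "force": force on the tool from outside, world axes, zero at the start; "wrist_torque": the same for the moment, N m; "opening": opening from 0.0 (shut) to 1.0 (fully open).
Only numpy, scipy, OpenCV 4.12 (cv2) and the standard library are available. Lean on these libraries where they do the work, as an engineer would, in place of code of your own. Each camera call takes 0.05 s, during which the arm holds its last target.

## Working session

There is one attempt and no reset: what is moved stays moved. The work goes in short steps, Python scripts to look and compute and a tool call to move; the robot and the scene stay as the last step left them, time stands still between calls to the robot, and variables do not carry over. Pictures are saved under pics/ and viewed, and the job is handed in when it is done.

Besides the shell and the picture viewer there is one more tool, called after "Request:" by a JSON object that holds its "method" and its "body". arm_command: Moves the arm, as the interface text tells. Its arguments: {"type":"object","properties":{"series":{"type":"array"},"hand":{"type":"number"}},"required":["series"]}

```bash
mkdir -p pics
python3 - <<'E'
from plant import sensors, vision, env
import cv2,numpy as np
s=sensors.state(); print(s)
for n in ("scene","top"):
    cv2.imwrite(f"pics/{n}0.png",vision.get_image(n)); c=vision.calibration(n); print(n,c)
E
```

```text
{'t': 0.0, 'q': array([-1.20302118e+00,  2.13364791e-01, -3.50478195e-02,  1.32351704e+00,
        2.99156028e-05,  1.57079669e+00]), 'dq': array([-1.03874904e-04, -1.70388197e-04,  1.00543565e-03, -3.14781724e-04,
       -8.24287340e-05, -1.62629216e-04]), 'effort': array([ 1.40151849e-03, -6.86154199e+01,  4.87121451e+01,  1.72335719e-02,
        3.83693896e-05,  2.23906773e-05]), 'tool_pos': array([ 0.17965529, -0.46624049,  0.23081633]), 'tcp_rot': array([-3.08752554e+00, -5.74244247e-01,  2.79218997e-04]), 'force': array([ 0.19156633,  0.38827732, -0.10343141]), 'wrist_torque': array([ 0.00210092, -0.00716036,  0.03619362]), 'opening': 1.002938460785241}
scene {'intrinsics': array([[482.29740673,   0.        , 320.8355682 ],
       [  0.        , 482.29740673, 234.67359855],
       [  0.        ,   0.        ,   1.        ]]), 'T': array([[-0.79434723,  0.29712048, -0.52984139,  0.02002997],
       [-0.60708795, -0.35760299,  0.70962267,  0.89765532],
       [ 0.02137057,  0.88534712,  0.46443921,  0.49860514],
       [ 0.        ,  0.        ,  0.        ,  1.        ]])}
top {'intrinsics': array([[554.65976332,   0.        , 328.4523351 ],
       [  0.        , 554.65976332, 239.87730216],
       [  0.        ,   0.        ,   1.        ]]), 'T': array([[-0.02798108,  0.98860209, -0.14792893,  0.34172604],
       [-0.99950831, -0.02976491, -0.00985831,  0.22080398],
       [-0.01414904,  0.14758035,  0.98894886,  1.10060748],
       [ 0.        ,  0.        ,  0.        ,  1.        ]])}
```

View pics/scene0.png

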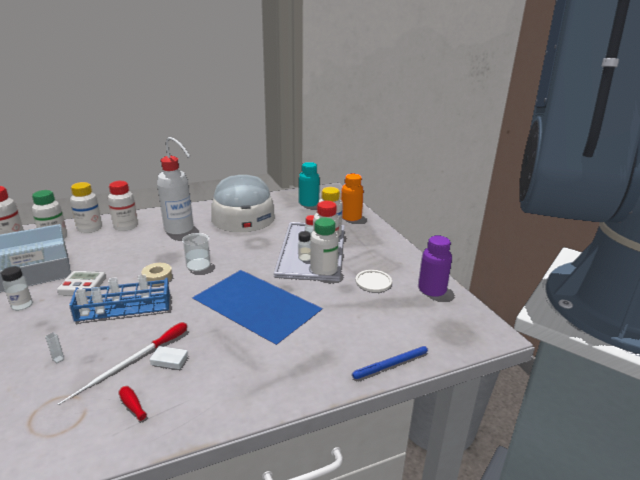

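View pics/top0.png

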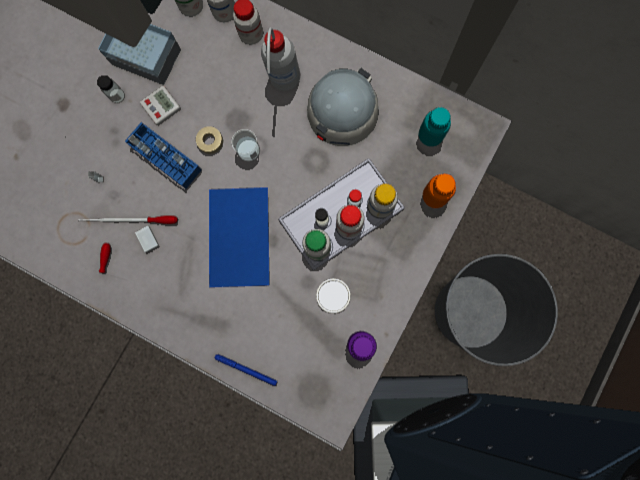

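Scene: tray at top-view (342,212). The bottles are green (316,240), red (350,217) and yellow (385,198). The red vial (355,197) stands behind red and yellow, and the black vial is at (321,216). The dish is at (333,296) and the mat at (239,237).

```bash
cat > h.py <<'E'
from plant import sensors, vision, env
import cv2,numpy as np
def ray(c,u,v):
    K=c["intrinsics"];T=c["T"]
    d=np.array([(u-K[0,2])/K[0,0],-(v-K[1,2])/K[1,1],-1.0])
    return T[:3,3],T[:3,:3]@d
def onz(c,u,v,z):
    o,d=ray(c,u,v); return (o+d*(z-o[2])/d[2])
def proj(c,p):
    K=c["intrinsics"];T=c["T"]; q=T[:3,:3].T@(np.array(p)-T[:3,3])
    return np.array([K[0,2]+K[0,0]*q[0]/-q[2],K[1,2]-K[1,1]*q[1]/-q[2]])
def blobs(im,lo,hi,amin=40,roi=None):
    h=cv2.cvtColor(im,cv2.COLOR_BGR2HSV)
    if lo[0]<=hi[0]: m=cv2.inRange(h,np.array(lo),np.array(hi))
    else: m=cv2.inRange(h,np.array(lo),np.array([180,*hi[1:]]))|cv2.inRange(h,np.array([0,*lo[1:]]),np.array(hi))
    if roi is not None:
        k=np.zeros_like(m);k[roi[1]:roi[3],roi[0]:roi[2]]=1;m=m*k
    cs,_=cv2.findContours(m,cv2.RETR_EXTERNAL,cv2.CHAIN_APPROX_NONE)
    return [c for c in cs if cv2.contourArea(c)>=amin]
COL=dict(green=((50,100,40),(85,255,255)),red=((172,150,70),(6,255,255)),yellow=((18,120,90),(32,255,255)),blue=((105,140,60),(125,255,255)),purple=((130,100,40),(155,255,255)),orange=((7,150,100),(16,255,255)),teal=((86,120,50),(100,255,255)))
E
python3 - <<'E'
from h import *
c=vision.calibration("top"); im=vision.get_image("top")
for n,(lo,hi) in COL.items():
    for b in blobs(im,lo,hi):
        (u,v),r=cv2.minEnclosingCircle(b); M=cv2.moments(b)
        print(n,round(u,1),round(v,1),"r",round(r,1),"A",cv2.contourArea(b),"z104",onz(c,u,v,.104)[:2].round(4),"z56",onz(c,u,v,.056)[:2].round(4))
        if n=="blue" and cv2.contourArea(b)>2000: print([onz(c,*p,.002)[:2].round(3) for p in cv2.boxPoints(cv2.minAreaRect(b))])
cv2.imwrite("pics/topcrop.png",cv2.resize(im[140:380,180:480],(800,640))[:600])
g=cv2.resize(im[150:320,260:420],None,fx=3.5,fy=3.5,interpolation=cv2.INTER_CUBIC)
cv2.imwrite("pics/tray.png",g)
E
```

```text
green 315.1 240.6 r 10.4 A 295.0 z104 [0.4902 0.255 ] z56 [0.4973 0.2566]
red 103.0 257.5 r 14.8 A 170.0 z104 [0.4707 0.6416] z56 [0.477  0.6618]
red 162.0 219.0 r 14.1 A 136.5 z104 [0.5387 0.535 ] z56 [0.5482 0.5501]
red 350.1 215.3 r 10.5 A 298.5 z104 [0.535  0.1899] z56 [0.5443 0.1884]
red 354.8 195.4 r 6.1 A 96.5 z104 [0.572 0.18 ] z56 [0.5831 0.178 ]
red 274.5 39.0 r 9.0 A 129.5 z104 [0.8844 0.3235] z56 [0.9106 0.3285]
red 242.8 7.5 r 9.5 A 233.5 z104 [0.952  0.3842] z56 [0.9814 0.3921]
yellow 385.0 193.2 r 10.4 A 303.5 z104 [0.5743 0.1244] z56 [0.5855 0.1198]
blue 245.5 369.0 r 33.2 A 296.0 z104 [0.2656 0.3831] z56 [0.2619 0.3909]
blue 238.0 237.0 r 56.9 A 5648.5 z104 [0.5011 0.3954] z56 [0.5087 0.4038]
[array([0.62 , 0.472]), array([0.616, 0.352]), array([0.417, 0.354]), array([0.421, 0.471])]
blue 161.7 153.5 r 37.5 A 1469.5 z104 [0.6632 0.5376] z56 [0.6787 0.5529]
purple 361.7 345.7 r 14.8 A 614.5 z104 [0.3002 0.1774] z56 [0.2982 0.1753]
orange 442.2 186.2 r 13.7 A 376.5 z104 [0.5843 0.019 ] z56 [0.5959 0.0093]
teal 437.5 120.2 r 14.0 A 517.5 z104 [0.7112 0.0204] z56 [0.729  0.0107]
```

View pics/tray.png

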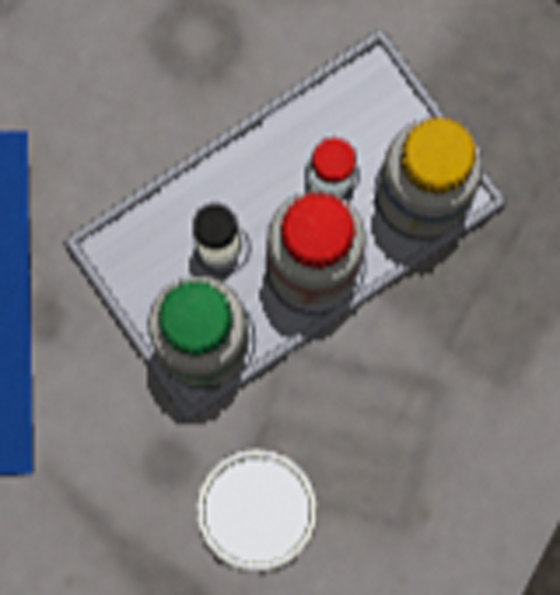

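Run:
```python
from h import *
c=vision.calibration("top"); s=vision.calibration("scene"); 
L,T,R=[onz(c,260+u/3.5,150+v/3.5,.011)[:2] for u,v in((68,240),(381,34),(505,203))]
print(L,T,R,np.linalg.norm(L-T),np.linalg.norm(T-R)); 
ctr=(L+R)/2; ty=(L-T)/np.linalg.norm(L-T); a=np.arctan2(-ty[0],ty[1]); print("angle",np.degrees(a),"ctr",ctr)
X=np.array([np.cos(a),np.sin(a)]);Y=np.array([-X[1],X[0]])
im=vision.get_image("scene"); it=vision.get_image("top")
def tri(p,q):
    o1,d1=ray(c,*p);o2,d2=ray(s,*q);A=np.c_[d1,-d2];t=np.linalg.lstsq(A,o2-o1,rcond=None)[0]
    m=(o1+d1*t[0]+o2+d2*t[1])/2; return m, np.linalg.norm(o1+d1*t[0]-o2-d2*t[1])
for n,(z,p) in dict(green=(.109,(315.1,240.6)),red=(.109,(350.1,215.3)),yellow=(.109,(385,193.2)),vial=(.061,(354.8,195.4)),dish=(.008,(333,296))).items():
    w=onz(c,*p,z)
    print(n,w[:2].round(4),"tray",(X@(w[:2]-ctr)).round(4),(Y@(w[:2]-ctr)).round(4),"scene px",proj(s,w).round(1))
# dish
b=[k for k in blobs(it,(0,0,195),(180,40,255),200,(300,270,370,325))]
for k in b:
    e=cv2.fitEllipse(k);print("dish",e[0],e[1],onz(c,*e[0],.006)[:2])
for n in("green","red","yellow"):
    for k in blobs(im,*COL[n],20,(270,170,380,290)):
        print(n,cv2.boundingRect(k),cv2.minEnclosingCircle(k))
for n,(z,p) in dict(purple=(.1,(361.7,345.7)),orange=(.1,(442,186)),beaker=(.058,(245,138))).items(): print(n,onz(c,*p,z))
```

```text
[0.55073883 0.32849303] [0.66655505 0.14515206] [0.56457181 0.07827498] 0.2168578005979329 0.12195542678673903
angle 32.28054271953685 ctr [0.55765532 0.203384  ]
green [0.4895 0.2549] tray -0.0302 0.0799 scene px [325.7 221.4]
red [0.534  0.1901] tray -0.0271 0.0013 scene px [327.4 204. ]
yellow [0.5732 0.1249] tray -0.0288 -0.0746 scene px [330.9 189.5]
vial [0.5819 0.1783] tray 0.0071 -0.0342 scene px [311.8 217.1]
dish [0.3936 0.2259] tray -0.1267 0.1066 scene px [374.6 279.1]
dish (333.0757141113281, 295.3497314453125) (31.89111328125, 32.754459381103516) [0.39496542 0.22571499]
green (315, 218, 20, 17) ((324.5, 226.10000610351562), 10.34708309173584)
red (306, 216, 7, 9) ((310.0, 220.0), 4.472236156463623)
red (317, 201, 19, 16) ((326.22515869140625, 208.17251586914062), 9.716464042663574)
yellow (322, 187, 18, 14) ((330.25, 193.5), 8.961824417114258)
purple [0.30008568 0.17718428 0.1       ]
orange [0.58558451 0.01848562 0.1       ]
beaker [0.70427151 0.38894649 0.058     ]
```

```bash
cat > go.py <<'E'
import sys
from h import *
from scipy.spatial.transform import Rotation as Ro
# usage: go.py x y z(m) jawdeg
x,y,z,j=map(float,sys.argv[1:5]); s=sensors.state()
R=Ro.from_rotvec(s["tcp_rot"]).as_matrix(); p=s["tool_pos"]
d=R.T@(np.array([x,y,z])-p)*1000
cur=np.degrees(np.arctan2(R[1,1],R[0,1])); dy=(j-cur+90)%180-90
print("t",round(s["t"],2),"tcp",p.round(4),"jaw",cur.round(2),"tilt",np.degrees(np.arccos(-R[2,2])).round(2),"open",round(s["opening"],3),"F",s["force"].round(1))
print("slide total",d.round(1),"yaw(tool) total",-round(dy,2),"q",s["q"].round(2))
E
python3 go.py .573 .125 .231 32.5
```

```text
t 0.25 tcp [ 0.1797 -0.4664  0.2311] jaw -68.93 tilt 0.03 open 1.005 F [-0.7 -0.6  0. ]
slide total [ 5.796e+02 -4.105e+02  3.000e-01] yaw(tool) total 78.57 q [-1.2   0.21 -0.03  1.32  0.    1.57]
```

Request:
{"method": "arm_command", "body": {"series": [{"slide": [29, -20.5, 0], "yaw": 0}, {"slide": [29, -20.5, 0], "yaw": 0}, {"slide": [29, -20.5, 0], "yaw": 0}, {"slide": [29, -20.5, 0], "yaw": 0}, {"slide": [29, -20.5, 0], "yaw": 0}, {"slide": [29, -20.5, 0], "yaw": 0}, {"slide": [29, -20.5, 0], "yaw": 0}, {"slide": [29, -20.5, 0], "yaw": 0}, {"slide": [29, -20.5, 0], "yaw": 0}, {"slide": [29, -20.5, 0], "yaw": 0}, {"slide": [29, -20.5, 0], "yaw": 0}, {"slide": [29, -20.5, 0], "yaw": 0}, {"slide": [29, -20.5, 0], "yaw": 0}, {"slide": [29, -20.5, 0], "yaw": 0}, {"slide": [29, -20.5, 0], "yaw": 0}, {"slide": [29, -20.5, 0], "yaw": 0}, {"slide": [29, -20.5, 0], "yaw": 0}, {"slide": [29, -20.5, 0], "yaw": 0}, {"slide": [29, -20.5, 0], "yaw": 0}, {"slide": [29, -20.5, 0], "yaw": 0}], "hand": 1}}

```text
t: 1.92
tool_pos: [0.5742, 0.1263, 0.2311]
tcp_rot: [3.088, 0.575, -0.0]
force: [0.2, 0.1, -0.3]
opening: 1.003
```

Request:
{"method": "arm_command", "body": {"series": [{"slide": [0, 0, 0], "yaw": -7}, {"slide": [0, 0, 0], "yaw": -7}, {"slide": [0, 0, 0], "yaw": -7}, {"slide": [0, 0, 0], "yaw": -7}, {"slide": [0, 0, 0], "yaw": -7}, {"slide": [0, 0, 0], "yaw": -7}, {"slide": [0, 0, 0], "yaw": -7}, {"slide": [0, 0, 0], "yaw": -7}, {"slide": [0, 0, 0], "yaw": -7}, {"slide": [0, 0, 0], "yaw": -7}, {"slide": [0, 0, 0], "yaw": -7}, {"slide": [0, 0, 0], "yaw": -7}, {"slide": [0, 0, 0], "yaw": -7}, {"slide": [0, 0, 0], "yaw": -7}, {"slide": [0, 0, 0], "yaw": -3.5}, {"slide": [0, 0, 0], "yaw": 0}]}}

```text
t: 3.25
tool_pos: [0.5735, 0.1245, 0.2311]
tcp_rot: [-1.505, -2.757, 0.0]
force: [0.5, 0.1, -0.2]
opening: 0.999
```

```bash
python3 go.py .573 .125 .141 32.5
python3 - <<'E'
from h import *
c=vision.calibration("wrist");im=vision.get_image("wrist");cv2.imwrite("pics/w1.png",im)
np.save("w1c.npy",c,allow_pickle=True)
for n,z in(("yellow",.109),("red",.109),("green",.109),("orange",.1)):
  for b in blobs(im,*COL[n],200):
    (u,v),r=cv2.minEnclosingCircle(b);print(n,(round(u),round(v)),round(r,1),onz(c,u,v,z)[:2].round(4),onz(c,u,v,.061)[:2].round(4))
print(proj(c,[.573,.125,.109]),c["T"][:3,3])
E
```

```text
t 3.25 tcp [0.5735 0.1245 0.2311] jaw 32.75 tilt 0.02 open 0.999 F [ 0.5  0.1 -0.2]
slide total [ 0.6 -0.1 90.1] yaw(tool) total 0.25 q [ 0.21  0.4   0.22  1.39 -0.    1.21]
yellow (316, 229) 24.1 [0.5742 0.1271] [0.5823 0.1148]
red (356, 174) 13.2 [0.5762 0.1808] [0.5846 0.1782]
red (320, 135) 26.6 [0.5373 0.1901] [0.5387 0.1892]
green (317, 19) 31.3 [0.4946 0.2516] [0.4883 0.2619]
orange (276, 319) 35.3 [0.5922 0.0312] [0.6011 0.0079]
[313.65999918 229.8192639 ] [0.52943093 0.19495    0.37422238]
```

View pics/w1.png

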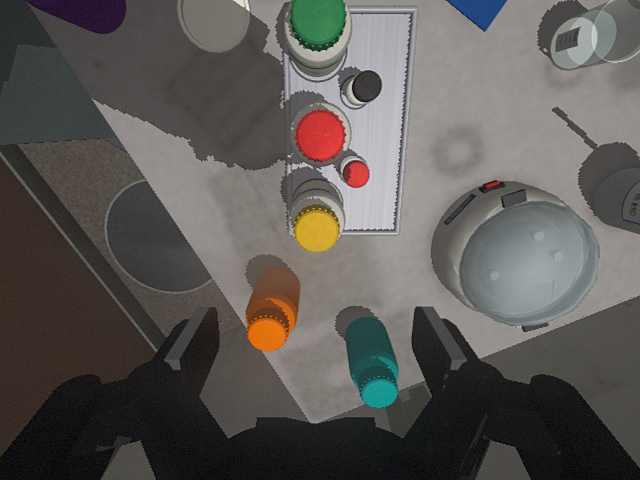

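The wrist view has the yellow cap at (316,229), which agrees with the top view to about 2 mm. Going down on the yellow bottle.

Request:
{"method": "arm_command", "body": {"series": [{"slide": [1, 1.2, 20], "yaw": 0}, {"slide": [0, 0, 24], "yaw": 0}, {"slide": [0, 0, 24], "yaw": 0}, {"slide": [0, 0, 24], "yaw": 0}, {"slide": [0, 0, 24], "yaw": 0}, {"slide": [0, 0, 24], "yaw": 0}, {"slide": [0, 0, 24], "yaw": 0}, {"slide": [0, 0, 16], "yaw": 0}, {"slide": [0, 0, 8], "yaw": 0}, {"slide": [0, 0, 0], "yaw": 0}, {"slide": [0, 0, 0], "yaw": 0}]}}

```text
t: 4.22
tool_pos: [0.5742, 0.1261, 0.0438]
tcp_rot: [1.511, 2.754, 0.0]
force: [0.9, 0.1, 0.1]
opening: 0.999
```

Request:
{"method": "arm_command", "body": {"series": [{"slide": [0, 0, 0], "yaw": 0}, {"slide": [0, 0, 0], "yaw": 0}, {"slide": [0, 0, 0], "yaw": 0}, {"slide": [0, 0, 0], "yaw": 0}, {"slide": [0, 0, 0], "yaw": 0}, {"slide": [0, 0, 0], "yaw": 0}, {"slide": [0, 0, 0], "yaw": 0}, {"slide": [0, 0, 0], "yaw": 0}, {"slide": [0, 0, 0], "yaw": 0}, {"slide": [0, 0, 0], "yaw": 0}], "hand": -1}}

```text
t: 5.05
tool_pos: [0.5747, 0.1261, 0.0447]
tcp_rot: [1.509, 2.754, 0.002]
force: [-3.3, -1.7, 11.5]
opening: 0.594
```

```bash
python3 go.py .55 .412 .18 32.75
```

```text
t 5.05 tcp [0.5747 0.1261 0.0447] jaw 32.56 tilt 0.1 open 0.594 F [-3.3 -1.7 11.5]
slide total [ 254.1  133.3 -135.3] yaw(tool) total -0.19 q [ 0.22  0.49 -0.13  0.95 -0.    1.22]
```

Request:
{"method": "arm_command", "body": {"series": [{"slide": [0, 0, -8], "yaw": 0}, {"slide": [0, 0, -16], "yaw": 0}, {"slide": [0, 0, -20], "yaw": 0}, {"slide": [0, 0, -20], "yaw": 0}, {"slide": [0, 0, -20], "yaw": 0}, {"slide": [0, 0, -20], "yaw": 0}, {"slide": [0, 0, -20], "yaw": 0}, {"slide": [0, 0, -11], "yaw": 0}, {"slide": [0, 0, 0], "yaw": 0}]}}

```text
t: 5.8
tool_pos: [0.5752, 0.1264, 0.1815]
tcp_rot: [1.508, 2.752, 0.004]
force: [0.7, -1.1, -1.8]
opening: 0.6
```

Request:
{"method": "arm_command", "body": {"series": [{"slide": [7, 4, 0], "yaw": 0}, {"slide": [14, 7, 0], "yaw": 0}, {"slide": [20, 10, 0], "yaw": 0}, {"slide": [20, 10, 0], "yaw": 0}, {"slide": [20, 10, 0], "yaw": 0}, {"slide": [20, 10, 0], "yaw": 0}, {"slide": [20, 10, 0], "yaw": 0}, {"slide": [20, 11, 0], "yaw": 0}, {"slide": [20, 11, 0], "yaw": 0}, {"slide": [20, 11, 0], "yaw": 0}, {"slide": [20, 11, 0], "yaw": 0}, {"slide": [20, 11, 0], "yaw": 0}, {"slide": [20, 10, 0], "yaw": 0}, {"slide": [8, 4, 0], "yaw": 0}, {"slide": [5, 3, 0], "yaw": 0}, {"slide": [0, 0, 0], "yaw": 0}, {"slide": [0, 0, 0], "yaw": 0}]}}

```text
t: 7.22
tool_pos: [0.5493, 0.4112, 0.1778]
tcp_rot: [-1.509, -2.755, 0.001]
force: [0.5, -0.6, -2.1]
opening: 0.596
```

```bash
python3 go.py .55 .412 .043 32.75;  python3 - <<'E'
from h import *
im=vision.get_image("scene");cv2.imwrite("pics/s2.png",im)
E
```

```text
t 7.22 tcp [0.5493 0.4112 0.1778] jaw 32.56 tilt 0.05 open 0.596 F [ 0.5 -0.6 -2.1]
slide total [  0.4   1.2 134.8] yaw(tool) total -0.19 q [ 0.64  0.63  0.46  1.4  -0.    1.65]
```

View pics/s2.png

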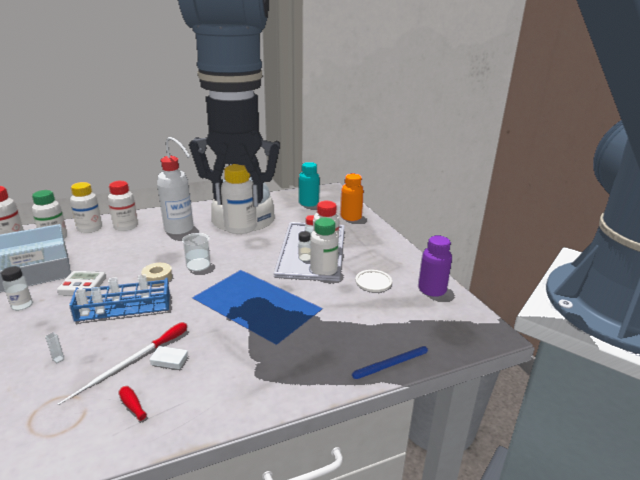

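The scene view shows the yellow bottle held upright over the mat at about (238,200). Lowering it and releasing.

Request:
{"method": "arm_command", "body": {"series": [{"slide": [0, 0, 12], "yaw": 0}, {"slide": [0, 0, 20], "yaw": 0}, {"slide": [0, 0, 20], "yaw": 0}, {"slide": [0, 0, 20], "yaw": 0}, {"slide": [0, 0, 20], "yaw": 0}, {"slide": [0, 0, 20], "yaw": 0}, {"slide": [0, 0, 12], "yaw": 0}, {"slide": [0, 0, 6], "yaw": 0}, {"slide": [0, 0, 4], "yaw": 0}, {"slide": [0, 0, 1.5], "yaw": 0}, {"slide": [0, 0, 0], "yaw": 0}, {"slide": [0, 0, 0], "yaw": 0}]}}

```text
t: 8.27
tool_pos: [0.5499, 0.4119, 0.0438]
tcp_rot: [1.509, 2.755, 0.002]
force: [0.3, 0.2, -1.3]
opening: 0.589
```

```bash
python3 go.py .55 .412 .042 32.75
```

```text
t 8.27 tcp [0.5499 0.4119 0.0438] jaw 32.56 tilt 0.07 open 0.589 F [ 0.3  0.2 -1.3]
slide total [0.  0.2 1.8] yaw(tool) total -0.19 q [ 0.64  0.68  0.21  1.09 -0.    1.65]
```

Request:
{"method": "arm_command", "body": {"series": [{"slide": [0, 0, 1], "yaw": 0}, {"slide": [0, 0, 1], "yaw": 0}, {"slide": [0, 0, 0.5], "yaw": 0}, {"slide": [0, 0, 0], "yaw": 0}, {"slide": [0, 0, 0], "yaw": 0}]}}

```text
t: 8.68
tool_pos: [0.5498, 0.4121, 0.0417]
tcp_rot: [1.509, 2.755, 0.002]
force: [-3.9, -1.8, 10.9]
opening: 0.593
```

Request:
{"method": "arm_command", "body": {"series": [{"slide": [0, 0, 0], "yaw": 0}, {"slide": [0, 0, 0], "yaw": 0}, {"slide": [0, 0, 0], "yaw": 0}, {"slide": [0, 0, 0], "yaw": 0}, {"slide": [0, 0, 0], "yaw": 0}, {"slide": [0, 0, 0], "yaw": 0}, {"slide": [0, 0, 0], "yaw": 0}, {"slide": [0, 0, 0], "yaw": 0}, {"slide": [0, 0, 0], "yaw": 0}], "hand": 1}}

```text
t: 9.43
tool_pos: [0.5494, 0.4117, 0.0403]
tcp_rot: [-1.509, -2.755, 0.0]
force: [0.5, -0.2, -0.1]
opening: 1.002
```

Request:
{"method": "arm_command", "body": {"series": [{"slide": [0, 0, -8], "yaw": 0}, {"slide": [0, 0, -16], "yaw": 0}, {"slide": [0, 0, -24], "yaw": 0}, {"slide": [0, 0, -24], "yaw": 0}, {"slide": [0, 0, -24], "yaw": 0}, {"slide": [0, 0, -24], "yaw": 0}, {"slide": [0, 0, -24], "yaw": 0}, {"slide": [0, 0, -10], "yaw": 0}, {"slide": [0, 0, 0], "yaw": 0}]}}

```text
t: 10.18
tool_pos: [0.5503, 0.4124, 0.198]
tcp_rot: [1.508, 2.754, 0.007]
force: [0.2, 0.2, 0.0]
opening: 0.999
```

```bash
python3 go.py .536 .19 .043 32.75;  python3 - <<'E'
from h import *
im=vision.get_image("scene");cv2.imwrite("pics/s3.png",im)
E
```

```text
t 10.18 tcp [0.5503 0.4124 0.198 ] jaw 32.57 tilt 0.27 open 0.999 F [0.2 0.2 0. ]
slide total [-179.8 -132.5  154.3] yaw(tool) total -0.18 q [ 0.64  0.63  0.51  1.44 -0.    1.65]
```

View pics/s3.png

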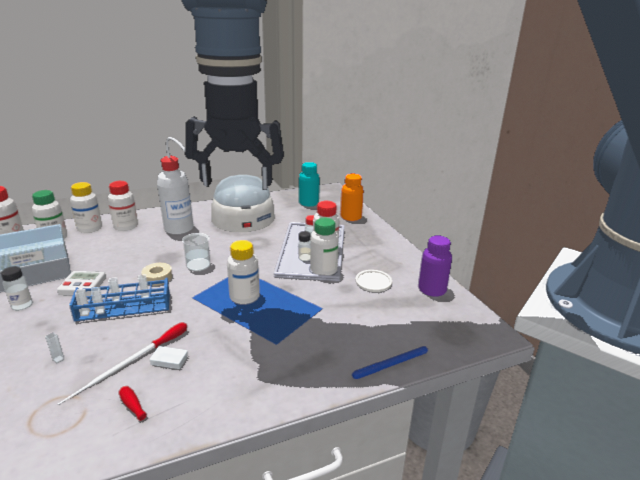

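The yellow bottle now stands on the mat at (243,272). Next is the red bottle.

Request:
{"method": "arm_command", "body": {"series": [{"slide": [-8, -6, 0], "yaw": 0}, {"slide": [-16, -12, 0], "yaw": 0}, {"slide": [-20, -15, 0], "yaw": 0}, {"slide": [-20, -15, 0], "yaw": 0}, {"slide": [-20, -15, 0], "yaw": 0}, {"slide": [-20, -15, 0], "yaw": 0}, {"slide": [-20, -15, 0], "yaw": 0}, {"slide": [-20, -15, 0], "yaw": 0}, {"slide": [-20, -14, 0], "yaw": 0}, {"slide": [-10, -7, 0], "yaw": 0}, {"slide": [-6, -3.5, 0], "yaw": 0}, {"slide": [0, 0, 0], "yaw": 0}, {"slide": [0, 0, 0], "yaw": 0}]}}

```text
t: 11.32
tool_pos: [0.5346, 0.1892, 0.194]
tcp_rot: [-1.509, -2.755, 0.0]
force: [-0.1, 0.3, -0.6]
opening: 0.996
```

```bash
python3 go.py .536 .19 .043 32.5;  python3 - <<'E'
from h import *
c=vision.calibration("wrist");im=vision.get_image("wrist");cv2.imwrite("pics/w3.png",im)
for b in blobs(im,*COL["red"],200):
    (u,v),r=cv2.minEnclosingCircle(b);print((round(u),round(v)),round(r,1),onz(c,u,v,.109)[:2].round(4),onz(c,u,v,.061)[:2].round(4))
E
```

```text
t 11.32 tcp [0.5346 0.1892 0.194 ] jaw 32.57 tilt 0.02 open 0.996 F [-0.1  0.3 -0.6]
slide total [-1.00e-01  1.60e+00  1.51e+02] yaw(tool) total 0.07 q [0.34 0.36 0.07 1.28 0.   1.34]
(356, 266) 12.0 [0.5688 0.1922] [0.5852 0.1781]
(317, 244) 26.8 [0.5361 0.1919] [0.5457 0.1776]
```

View pics/w3.png

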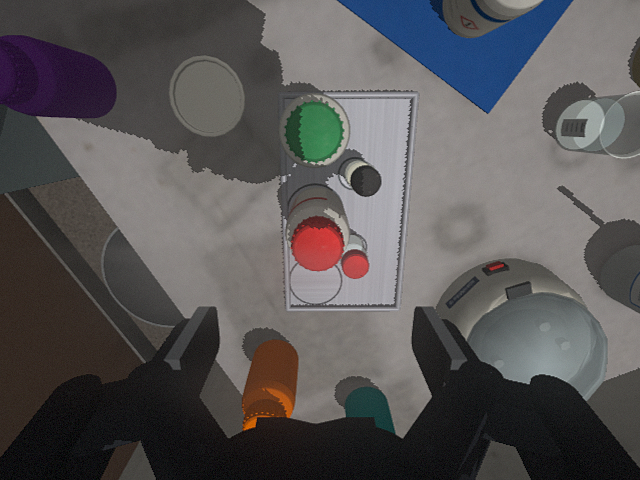

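The wrist view has the red cap at (317,244), i.e. (0.536, 0.191), and the empty yellow ring is visible. Descending.

Request:
{"method": "arm_command", "body": {"series": [{"slide": [0.5, 1.4, 10], "yaw": 0}, {"slide": [0, 0, 20], "yaw": 0}, {"slide": [0, 0, 24], "yaw": 0}, {"slide": [0, 0, 24], "yaw": 0}, {"slide": [0, 0, 24], "yaw": 0}, {"slide": [0, 0, 24], "yaw": 0}, {"slide": [0, 0, 15], "yaw": 0}, {"slide": [0, 0, 9], "yaw": 0}, {"slide": [0, 0, 0], "yaw": 0}, {"slide": [0, 0, 0], "yaw": 0}]}}

```text
t: 12.2
tool_pos: [0.5354, 0.1903, 0.0442]
tcp_rot: [-1.508, -2.755, 0.0]
force: [-0.1, 0.0, -0.5]
opening: 1.003
```

Request:
{"method": "arm_command", "body": {"series": [{"slide": [0, 0, 0], "yaw": 0}, {"slide": [0, 0, 0], "yaw": 0}, {"slide": [0, 0, 0], "yaw": 0}, {"slide": [0, 0, 0], "yaw": 0}, {"slide": [0, 0, 0], "yaw": 0}, {"slide": [0, 0, 0], "yaw": 0}, {"slide": [0, 0, 0], "yaw": 0}, {"slide": [0, 0, 0], "yaw": 0}, {"slide": [0, 0, 0], "yaw": 0}, {"slide": [0, 0, 0], "yaw": 0}], "hand": -1}}

```text
t: 13.03
tool_pos: [0.5362, 0.1901, 0.0456]
tcp_rot: [1.509, 2.754, 0.002]
force: [-3.2, 0.1, 9.6]
opening: 0.594
```

Request:
{"method": "arm_command", "body": {"series": [{"slide": [0, 0, -8], "yaw": 0}, {"slide": [0, 0, -16], "yaw": 0}, {"slide": [0, 0, -20], "yaw": 0}, {"slide": [0, 0, -20], "yaw": 0}, {"slide": [0, 0, -20], "yaw": 0}, {"slide": [0, 0, -20], "yaw": 0}, {"slide": [0, 0, -20], "yaw": 0}, {"slide": [0, 0, -11], "yaw": 0}, {"slide": [0, 0, 0], "yaw": 0}]}}

```text
t: 13.78
tool_pos: [0.5367, 0.1903, 0.1825]
tcp_rot: [1.508, 2.753, 0.005]
force: [0.8, -0.1, -0.5]
opening: 0.597
```

```bash
python3 go.py .453 .412 .18 32.5
```

```text
t 13.78 tcp [0.5367 0.1903 0.1825] jaw 32.57 tilt 0.25 open 0.597 F [ 0.8 -0.1 -0.5]
slide total [231.9  48.8   2.5] yaw(tool) total 0.07 q [ 0.34  0.36  0.05  1.25 -0.    1.34]
```

Request:
{"method": "arm_command", "body": {"series": [{"slide": [8, 2, 0], "yaw": 0}, {"slide": [14, 3, 0], "yaw": 0}, {"slide": [20, 4, 0], "yaw": 0}, {"slide": [20, 4, 0], "yaw": 0}, {"slide": [20, 4, 0], "yaw": 0}, {"slide": [20, 4, 0], "yaw": 0}, {"slide": [20, 4, 0], "yaw": 0}, {"slide": [20, 4, 0], "yaw": 0}, {"slide": [20, 4, 0], "yaw": 0}, {"slide": [20, 4, 0], "yaw": 0}, {"slide": [20, 4, 0], "yaw": 0}, {"slide": [16, 4, 0], "yaw": 0}, {"slide": [9, 2, 0], "yaw": 0}, {"slide": [5, 2, 0], "yaw": 0}, {"slide": [0, 0, 0], "yaw": 0}, {"slide": [0, 0, 0], "yaw": 0}]}}

```text
t: 15.12
tool_pos: [0.452, 0.4113, 0.1789]
tcp_rot: [-1.509, -2.755, 0.001]
force: [0.6, -0.3, -1.4]
opening: 0.596
```

```bash
python3 go.py .453 .412 .0425 32.5
```

```text
t 15.12 tcp [0.452  0.4113 0.1789] jaw 32.57 tilt 0.04 open 0.596 F [ 0.6 -0.3 -1.4]
slide total [1.000e-01 1.300e+00 1.364e+02] yaw(tool) total 0.07 q [ 0.74  0.46  0.18  1.29 -0.    1.74]
```

Request:
{"method": "arm_command", "body": {"series": [{"slide": [0, 1, 12], "yaw": 0}, {"slide": [0, 0, 20], "yaw": 0}, {"slide": [0, 0, 20], "yaw": 0}, {"slide": [0, 0, 20], "yaw": 0}, {"slide": [0, 0, 20], "yaw": 0}, {"slide": [0, 0, 20], "yaw": 0}, {"slide": [0, 0, 12], "yaw": 0}, {"slide": [0, 0, 6], "yaw": 0}, {"slide": [0, 0, 4], "yaw": 0}, {"slide": [0, 0, 2], "yaw": 0}, {"slide": [0, 0, 1], "yaw": 0}, {"slide": [0, 0, 0.5], "yaw": 0}, {"slide": [0, 0, 0], "yaw": 0}, {"slide": [0, 0, 0], "yaw": 0}]}}

```text
t: 16.28
tool_pos: [0.4531, 0.4125, 0.0426]
tcp_rot: [1.509, 2.755, 0.002]
force: [-0.8, -2.9, 6.1]
opening: 0.594
```

Request:
{"method": "arm_command", "body": {"series": [{"slide": [0, 0, 0], "yaw": 0}, {"slide": [0, 0, 0], "yaw": 0}, {"slide": [0, 0, 0], "yaw": 0}, {"slide": [0, 0, 0], "yaw": 0}, {"slide": [0, 0, 0], "yaw": 0}, {"slide": [0, 0, 0], "yaw": 0}, {"slide": [0, 0, 0], "yaw": 0}, {"slide": [0, 0, 0], "yaw": 0}, {"slide": [0, 0, 0], "yaw": 0}], "hand": 1}}

```text
t: 17.03
tool_pos: [0.4528, 0.4123, 0.0418]
tcp_rot: [1.509, 2.755, 0.0]
force: [0.2, -1.1, -0.4]
opening: 1.003
```

Request:
{"method": "arm_command", "body": {"series": [{"slide": [0, 0, -8], "yaw": 0}, {"slide": [0, 0, -16], "yaw": 0}, {"slide": [0, 0, -24], "yaw": 0}, {"slide": [0, 0, -24], "yaw": 0}, {"slide": [0, 0, -24], "yaw": 0}, {"slide": [0, 0, -24], "yaw": 0}, {"slide": [0, 0, -24], "yaw": 0}, {"slide": [0, 0, -10], "yaw": 0}, {"slide": [0, 0, 0], "yaw": 0}]}}

```text
t: 17.78
tool_pos: [0.4537, 0.4131, 0.1987]
tcp_rot: [1.509, 2.754, 0.006]
force: [0.2, -0.2, 0.4]
opening: 0.997
```

```bash
python3 go.py .583 .178 .19 32.5;  python3 - <<'E'
from h import *
im=vision.get_image("scene");cv2.imwrite("pics/s4.png",im)
E
```

```text
t 17.78 tcp [0.4537 0.4131 0.1987] jaw 32.57 tilt 0.24 open 0.997 F [ 0.2 -0.2  0.4]
slide total [-267.8  -17.6    8.4] yaw(tool) total 0.07 q [0.74 0.46 0.22 1.33 0.   1.74]
```

View pics/s4.png

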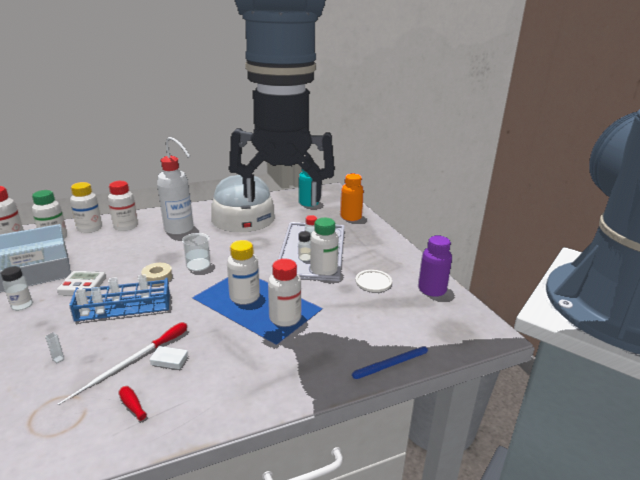

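Both bottles stand on the mat, yellow at (243,272) and red at (285,293). Moving above the red vial.

Request:
{"method": "arm_command", "body": {"series": [{"slide": [-8, -1, 0], "yaw": 0}, {"slide": [-16, -1, 0], "yaw": 0}, {"slide": [-22, -1, 0], "yaw": 0}, {"slide": [-22, -2, 0], "yaw": 0}, {"slide": [-22, -2, 0], "yaw": 0}, {"slide": [-22, -2, 0], "yaw": 0}, {"slide": [-22, -2, 0], "yaw": 0}, {"slide": [-22, -2, 0], "yaw": 0}, {"slide": [-22, -2, 0], "yaw": 0}, {"slide": [-22, -1, 0], "yaw": 0}, {"slide": [-22, -1, 0], "yaw": 0}, {"slide": [-22, 0, 0], "yaw": 0}, {"slide": [-16, 0, 0], "yaw": 0}, {"slide": [-8, 0, 0], "yaw": 0}, {"slide": [0, 0, 0], "yaw": 0}, {"slide": [0, 0, 0], "yaw": 0}]}}

```text
t: 19.17
tool_pos: [0.5822, 0.1772, 0.1949]
tcp_rot: [-1.51, -2.754, 0.001]
force: [-0.6, -0.2, -0.5]
opening: 1.001
```

```bash
python3 go.py .583 .178 .022 32.5;  python3 - <<'E'
from h import *
c=vision.calibration("wrist");im=vision.get_image("wrist");cv2.imwrite("pics/w5.png",im)
for b in blobs(im,*COL["red"],100):
    (u,v),r=cv2.minEnclosingCircle(b);print((round(u),round(v)),round(r,1),onz(c,u,v,.061)[:2].round(4))
c=vision.calibration("top");im=vision.get_image("top")
for b in blobs(im,*COL["red"],40,(280,150,420,330)):
    (u,v),r=cv2.minEnclosingCircle(b);print((round(u),round(v)),round(r,1),onz(c,u,v,.061)[:2].round(4))
E
```

```text
t 19.17 tcp [0.5822 0.1772 0.1949] jaw 32.54 tilt 0.08 open 1.001 F [-0.6 -0.2 -0.5]
slide total [  0.2   1.3 172.9] yaw(tool) total 0.04 q [0.3  0.45 0.21 1.33 0.   1.3 ]
(317, 227) 13.7 [0.5847 0.1787]
(353, 196) 5.6 [0.5818 0.1817]
```

View pics/w5.png

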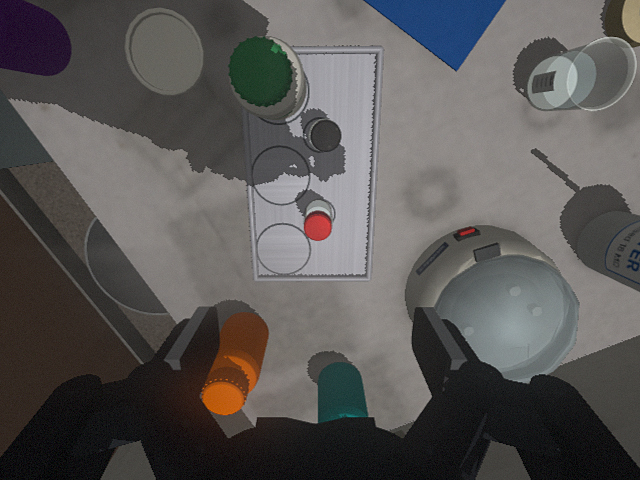

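The red cap is at (317,227), so the vial is near (0.584, 0.1785), and the way down is clear.

Request:
{"method": "arm_command", "body": {"series": [{"slide": [0, 1, 10], "yaw": 0}, {"slide": [0, 1, 20], "yaw": 0}, {"slide": [0, 0, 24], "yaw": 0}, {"slide": [0, 0, 24], "yaw": 0}, {"slide": [0, 0, 24], "yaw": 0}, {"slide": [0, 0, 24], "yaw": 0}, {"slide": [0, 0, 20], "yaw": 0}, {"slide": [0, 0, 15], "yaw": 0}, {"slide": [0, 0, 9], "yaw": 0}, {"slide": [0, 0, 2], "yaw": 0}, {"slide": [0, 0, 0], "yaw": 0}, {"slide": [0, 0, 0], "yaw": 0}]}}

```text
t: 20.27
tool_pos: [0.5848, 0.1787, 0.0246]
tcp_rot: [1.509, 2.755, 0.001]
force: [0.1, 0.8, 0.5]
opening: 1.001
```

Request:
{"method": "arm_command", "body": {"series": [{"slide": [0, 0, 0], "yaw": 0}, {"slide": [0, 0, 0], "yaw": 0}, {"slide": [0, 0, 0], "yaw": 0}, {"slide": [0, 0, 0], "yaw": 0}, {"slide": [0, 0, 0], "yaw": 0}, {"slide": [0, 0, 0], "yaw": 0}, {"slide": [0, 0, 0], "yaw": 0}, {"slide": [0, 0, 0], "yaw": 0}, {"slide": [0, 0, 0], "yaw": 0}, {"slide": [0, 0, 0], "yaw": 0}, {"slide": [0, 0, 0], "yaw": 0}, {"slide": [0, 0, 0], "yaw": 0}, {"slide": [0, 0, 0], "yaw": 0}], "hand": -1}}

```text
t: 21.35
tool_pos: [0.5845, 0.1783, 0.0243]
tcp_rot: [1.509, 2.755, 0.0]
force: [-1.9, -1.4, 6.7]
opening: 0.285
```

```bash
python3 go.py .583 .178 .17 32.5
```

```text
t 21.35 tcp [0.5845 0.1783 0.0243] jaw 32.57 tilt 0.02 open 0.285 F [-1.9 -1.4  6.7]
slide total [   0.5   -1.4 -145.7] yaw(tool) total 0.07 q [ 0.3   0.55 -0.08  0.94 -0.    1.3 ]
```

Request:
{"method": "arm_command", "body": {"series": [{"slide": [0, 0, -6], "yaw": 0}, {"slide": [0, 0, -12], "yaw": 0}, {"slide": [0, 0, -20], "yaw": 0}, {"slide": [0, 0, -20], "yaw": 0}, {"slide": [0, 0, -20], "yaw": 0}, {"slide": [0, 0, -20], "yaw": 0}, {"slide": [0, 0, -20], "yaw": 0}, {"slide": [0, 0, -12], "yaw": 0}, {"slide": [0, 0, -6], "yaw": 0}, {"slide": [0, 0, 0], "yaw": 0}]}}

```text
t: 22.18
tool_pos: [0.5851, 0.1786, 0.1612]
tcp_rot: [1.509, 2.754, 0.002]
force: [0.4, -0.0, -0.7]
opening: 0.284
```

```bash
python3 go.py .3945 .2258 .16 32.5
```

```text
t 22.18 tcp [0.5851 0.1786 0.1612] jaw 32.57 tilt 0.13 open 0.284 F [ 0.4 -0.  -0.7]
slide total [ 142.4 -135.2    0.9] yaw(tool) total 0.07 q [0.3  0.46 0.14 1.25 0.   1.3 ]
```

Request:
{"method": "arm_command", "body": {"series": [{"slide": [5, -5, 0], "yaw": 0}, {"slide": [10, -9, 0], "yaw": 0}, {"slide": [14, -13, 0], "yaw": 0}, {"slide": [16, -15, 0], "yaw": 0}, {"slide": [16, -15, 0], "yaw": 0}, {"slide": [16, -15, 0], "yaw": 0}, {"slide": [16, -15, 0], "yaw": 0}, {"slide": [16, -15, 0], "yaw": 0}, {"slide": [14, -14, 0], "yaw": 0}, {"slide": [10, -10, 0], "yaw": 0}, {"slide": [6, -6, 0], "yaw": 0}, {"slide": [3, -3, 0], "yaw": 0}, {"slide": [0, 0, 0], "yaw": 0}, {"slide": [0, 0, 0], "yaw": 0}]}}

```text
t: 23.35
tool_pos: [0.3945, 0.2253, 0.1596]
tcp_rot: [1.509, 2.755, -0.0]
force: [1.1, 0.7, -0.4]
opening: 0.288
```

```bash
python3 go.py .3945 .2258 .024 32.5;python3 - <<'E'
from h import *
im=vision.get_image("scene");cv2.imwrite("pics/s6.png",im)
E
```

```text
t 23.35 tcp [0.3945 0.2253 0.1596] jaw 32.58 tilt 0.01 open 0.288 F [ 1.1  0.7 -0.4]
slide total [  0.4   0.3 135.6] yaw(tool) total 0.08 q [ 0.52  0.15 -0.3   1.13 -0.    1.52]
```

View pics/s6.png

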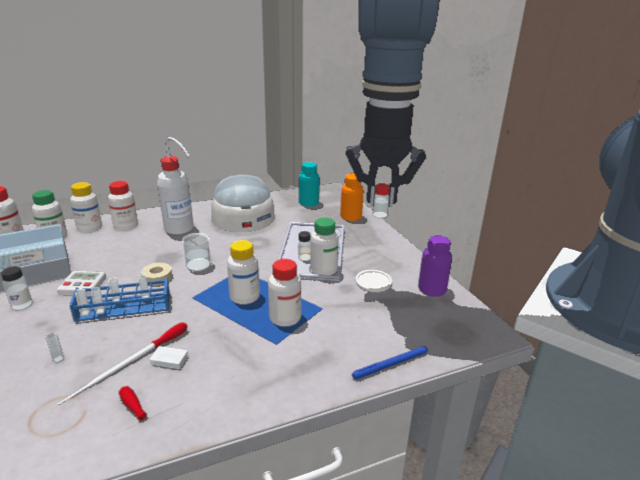

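The vial is held upright at (381,200), above the dish. Lowering it.

Request:
{"method": "arm_command", "body": {"series": [{"slide": [0, 0, 8], "yaw": 0}, {"slide": [0, 0, 16], "yaw": 0}, {"slide": [0, 0, 20], "yaw": 0}, {"slide": [0, 0, 20], "yaw": 0}, {"slide": [0, 0, 20], "yaw": 0}, {"slide": [0, 0, 20], "yaw": 0}, {"slide": [0, 0, 12], "yaw": 0}, {"slide": [0, 0, 8], "yaw": 0}, {"slide": [0, 0, 5], "yaw": 0}, {"slide": [0, 0, 3], "yaw": 0}, {"slide": [0, 0, 2], "yaw": 0}, {"slide": [0, 0, 1], "yaw": 0}, {"slide": [0, 0, 0.5], "yaw": 0}, {"slide": [0, 0, 0], "yaw": 0}, {"slide": [0, 0, 0], "yaw": 0}]}}

```text
t: 24.65
tool_pos: [0.3944, 0.2255, 0.0247]
tcp_rot: [1.509, 2.755, 0.001]
force: [-0.9, 0.4, -0.3]
opening: 0.283
```

```bash
python3 go.py .3945 .2258 .023 32.5
```

```text
t 24.65 tcp [0.3944 0.2255 0.0247] jaw 32.57 tilt 0.04 open 0.283 F [-0.9  0.4 -0.3]
slide total [0.2 0.2 1.7] yaw(tool) total 0.07 q [ 0.52  0.27 -0.52  0.78  0.    1.52]
```

Request:
{"method": "arm_command", "body": {"series": [{"slide": [0, 0, 1], "yaw": 0}, {"slide": [0, 0, 0.7], "yaw": 0}, {"slide": [0, 0, 0], "yaw": 0}, {"slide": [0, 0, 0], "yaw": 0}]}}

```text
t: 24.98
tool_pos: [0.3945, 0.2255, 0.0232]
tcp_rot: [1.509, 2.755, 0.001]
force: [-3.1, -1.3, 12.8]
opening: 0.285
```

Request:
{"method": "arm_command", "body": {"series": [{"slide": [0, 0, 0], "yaw": 0}, {"slide": [0, 0, 0], "yaw": 0}, {"slide": [0, 0, 0], "yaw": 0}, {"slide": [0, 0, 0], "yaw": 0}, {"slide": [0, 0, 0], "yaw": 0}, {"slide": [0, 0, 0], "yaw": 0}, {"slide": [0, 0, 0], "yaw": 0}, {"slide": [0, 0, 0], "yaw": 0}], "hand": 0.2}}

```text
t: 25.65
tool_pos: [0.3942, 0.2254, 0.0226]
tcp_rot: [-1.509, -2.755, -0.0]
force: [-0.7, 0.9, 0.4]
opening: 0.6
```

Request:
{"method": "arm_command", "body": {"series": [{"slide": [0, 0, -5], "yaw": 0}, {"slide": [0, 0, -10], "yaw": 0}, {"slide": [0, 0, -20], "yaw": 0}, {"slide": [0, 0, -24], "yaw": 0}, {"slide": [0, 0, -24], "yaw": 0}, {"slide": [0, 0, -24], "yaw": 0}, {"slide": [0, 0, -24], "yaw": 0}, {"slide": [0, 0, -24], "yaw": 0}, {"slide": [0, 0, -18], "yaw": 0}, {"slide": [0, 0, 0], "yaw": 0}]}}

```text
t: 26.48
tool_pos: [0.3955, 0.2261, 0.1994]
tcp_rot: [1.508, 2.753, 0.007]
force: [0.9, 0.3, 0.3]
opening: 0.599
```

```bash
python3 go.py .453 .4125 .195 32.5;python3 - <<'E'
from h import *
im=vision.get_image("scene");cv2.imwrite("pics/s7.png",im)
c=vision.calibration("wrist");w=vision.get_image("wrist");cv2.imwrite("pics/w7.png",w)
E
```

```text
t 26.48 tcp [0.3955 0.2261 0.1994] jaw 32.58 tilt 0.29 open 0.599 F [0.9 0.3 0.3]
slide total [126.1 148.8   5.1] yaw(tool) total 0.08 q [ 0.52  0.13 -0.22  1.22  0.    1.52]
```

View pics/s7.png

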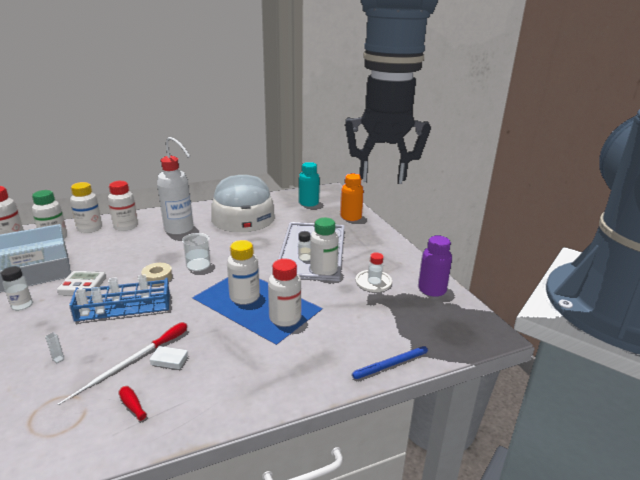

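View pics/w7.png

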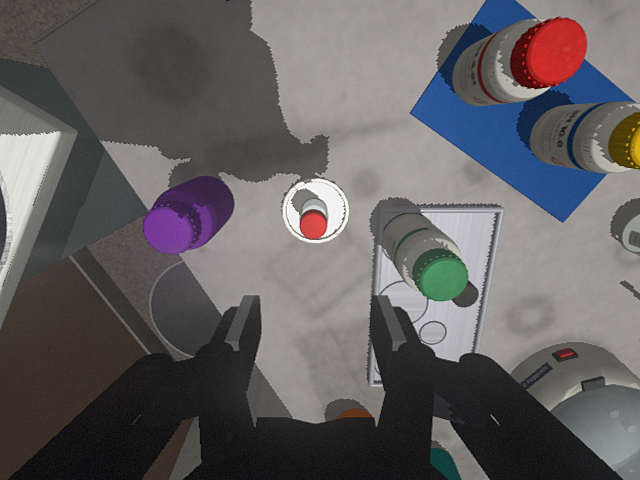

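The vial stands upright in the dish (scene (375,270), wrist (313,218)). Next I return the red bottle.

Request:
{"method": "arm_command", "body": {"series": [{"slide": [6, 7, 0], "yaw": 0}, {"slide": [12, 14, 0], "yaw": 0}, {"slide": [16, 19, 0], "yaw": 0}, {"slide": [16, 19, 0], "yaw": 0}, {"slide": [16, 19, 0], "yaw": 0}, {"slide": [16, 19, 0], "yaw": 0}, {"slide": [16, 19, 0], "yaw": 0}, {"slide": [12, 14, 0], "yaw": 0}, {"slide": [9, 11, 0], "yaw": 0}, {"slide": [5, 6, 0], "yaw": 0}, {"slide": [2, 2, 0], "yaw": 0}, {"slide": [0, 0, 0], "yaw": 0}, {"slide": [0, 0, 0], "yaw": 0}], "hand": 1}}

```text
t: 27.67
tool_pos: [0.4517, 0.4113, 0.1953]
tcp_rot: [-1.509, -2.755, 0.001]
force: [0.3, 0.1, 0.6]
opening: 1.001
```

```bash
python3 go.py .453 .4123 .042 32.5
```

```text
t 27.67 tcp [0.4517 0.4113 0.1953] jaw 32.56 tilt 0.04 open 1.001 F [0.3 0.1 0.6]
slide total [  0.2   1.8 153.3] yaw(tool) total 0.06 q [ 0.74  0.46  0.21  1.33 -0.    1.74]
```

Request:
{"method": "arm_command", "body": {"series": [{"slide": [0, 1, 10], "yaw": 0}, {"slide": [0, 0.6, 20], "yaw": 0}, {"slide": [0, 0, 24], "yaw": 0}, {"slide": [0, 0, 24], "yaw": 0}, {"slide": [0, 0, 24], "yaw": 0}, {"slide": [0, 0, 24], "yaw": 0}, {"slide": [0, 0, 15], "yaw": 0}, {"slide": [0, 0, 9], "yaw": 0}, {"slide": [0, 0, 2], "yaw": 0}, {"slide": [0, 0, 0], "yaw": 0}, {"slide": [0, 0, 0], "yaw": 0}]}}

```text
t: 28.58
tool_pos: [0.4537, 0.4128, 0.0446]
tcp_rot: [1.509, 2.755, 0.002]
force: [0.8, 0.0, 0.3]
opening: 1.0
```

Request:
{"method": "arm_command", "body": {"series": [{"slide": [0, 0, 0], "yaw": 0}, {"slide": [0, 0, 0], "yaw": 0}, {"slide": [0, 0, 0], "yaw": 0}, {"slide": [0, 0, 0], "yaw": 0}, {"slide": [0, 0, 0], "yaw": 0}, {"slide": [0, 0, 0], "yaw": 0}, {"slide": [0, 0, 0], "yaw": 0}, {"slide": [0, 0, 0], "yaw": 0}, {"slide": [0, 0, 0], "yaw": 0}, {"slide": [0, 0, 0], "yaw": 0}], "hand": -1}}

```text
t: 29.42
tool_pos: [0.4536, 0.4129, 0.0446]
tcp_rot: [1.509, 2.755, 0.002]
force: [-1.0, -2.3, 9.1]
opening: 0.588
```

Request:
{"method": "arm_command", "body": {"series": [{"slide": [0, 0, -8], "yaw": 0}, {"slide": [0, 0, -16], "yaw": 0}, {"slide": [0, 0, -20], "yaw": 0}, {"slide": [0, 0, -20], "yaw": 0}, {"slide": [0, 0, -20], "yaw": 0}, {"slide": [0, 0, -20], "yaw": 0}, {"slide": [0, 0, -20], "yaw": 0}, {"slide": [0, 0, -14], "yaw": 0}, {"slide": [0, 0, 0], "yaw": 0}]}}

```text
t: 30.17
tool_pos: [0.4542, 0.4135, 0.1852]
tcp_rot: [1.509, 2.754, 0.007]
force: [0.8, 1.1, -1.0]
opening: 0.596
```

```bash
python3 go.py .536 .19 .18 32.5
```

```text
t 30.17 tcp [0.4542 0.4135 0.1852] jaw 32.57 tilt 0.27 open 0.596 F [ 0.8  1.1 -1. ]
slide total [-232.4  -51.5    4.8] yaw(tool) total 0.07 q [0.74 0.46 0.2  1.3  0.   1.74]
```

Request:
{"method": "arm_command", "body": {"series": [{"slide": [-8, -2, 0], "yaw": 0}, {"slide": [-14, -3, 0], "yaw": 0}, {"slide": [-20, -4, 0], "yaw": 0}, {"slide": [-20, -4, 0], "yaw": 0}, {"slide": [-20, -4, 0], "yaw": 0}, {"slide": [-20, -4, 0], "yaw": 0}, {"slide": [-20, -5, 0], "yaw": 0}, {"slide": [-20, -5, 0], "yaw": 0}, {"slide": [-20, -5, 0], "yaw": 0}, {"slide": [-20, -4, 0], "yaw": 0}, {"slide": [-20, -4, 0], "yaw": 0}, {"slide": [-16, -4, 0], "yaw": 0}, {"slide": [-9, -2, 0], "yaw": 0}, {"slide": [-5, -1, 0], "yaw": 0}, {"slide": [0, 0, 0], "yaw": 0}, {"slide": [0, 0, 0], "yaw": 0}]}}

```text
t: 31.5
tool_pos: [0.5349, 0.1897, 0.1813]
tcp_rot: [-1.509, -2.755, 0.0]
force: [0.5, -0.1, -1.9]
opening: 0.598
```

```bash
python3 go.py .536 .19 .0476 32.5
```

```text
t 31.5 tcp [0.5349 0.1897 0.1813] jaw 32.56 tilt 0.03 open 0.598 F [ 0.5 -0.1 -1.9]
slide total [ -0.4   1.1 133.7] yaw(tool) total 0.06 q [0.34 0.37 0.05 1.25 0.   1.34]
```

Request:
{"method": "arm_command", "body": {"series": [{"slide": [-0.3, 0.6, 10], "yaw": 0}, {"slide": [0, 0, 18], "yaw": 0}, {"slide": [0, 0, 20], "yaw": 0}, {"slide": [0, 0, 20], "yaw": 0}, {"slide": [0, 0, 20], "yaw": 0}, {"slide": [0, 0, 20], "yaw": 0}, {"slide": [0, 0, 12], "yaw": 0}, {"slide": [0, 0, 6], "yaw": 0}, {"slide": [0, 0, 4], "yaw": 0}, {"slide": [0, 0, 2], "yaw": 0}, {"slide": [0, 0, 1], "yaw": 0}, {"slide": [0, 0, 0], "yaw": 0}, {"slide": [0, 0, 0], "yaw": 0}]}}

```text
t: 32.58
tool_pos: [0.5363, 0.1899, 0.0492]
tcp_rot: [1.509, 2.755, 0.001]
force: [-0.8, 0.3, -1.5]
opening: 0.591
```

```bash
python3 go.py .536 .19 .0476 32.5
```

```text
t 32.58 tcp [0.5363 0.1899 0.0492] jaw 32.58 tilt 0.06 open 0.591 F [-0.8  0.3 -1.5]
slide total [ 0.2 -0.2  1.6] yaw(tool) total 0.08 q [ 0.34  0.45 -0.18  0.94 -0.    1.34]
```

Request:
{"method": "arm_command", "body": {"series": [{"slide": [0, 0, 1], "yaw": 0}, {"slide": [0, 0, 0.8], "yaw": 0}, {"slide": [0, 0, 0], "yaw": 0}, {"slide": [0, 0, 0], "yaw": 0}]}}

```text
t: 32.92
tool_pos: [0.5363, 0.1898, 0.0477]
tcp_rot: [1.509, 2.754, 0.002]
force: [-2.2, -1.0, 8.6]
opening: 0.595
```

Request:
{"method": "arm_command", "body": {"series": [{"slide": [0, 0, 0], "yaw": 0}, {"slide": [0, 0, 0], "yaw": 0}, {"slide": [0, 0, 0], "yaw": 0}, {"slide": [0, 0, 0], "yaw": 0}, {"slide": [0, 0, 0], "yaw": 0}, {"slide": [0, 0, 0], "yaw": 0}, {"slide": [0, 0, 0], "yaw": 0}, {"slide": [0, 0, 0], "yaw": 0}, {"slide": [0, 0, 0], "yaw": 0}], "hand": 1}}

```text
t: 33.67
tool_pos: [0.5358, 0.1897, 0.0468]
tcp_rot: [-1.509, -2.755, 0.0]
force: [0.4, -0.1, 1.1]
opening: 0.998
```

Request:
{"method": "arm_command", "body": {"series": [{"slide": [0, 0, -8], "yaw": 0}, {"slide": [0, 0, -16], "yaw": 0}, {"slide": [0, 0, -24], "yaw": 0}, {"slide": [0, 0, -24], "yaw": 0}, {"slide": [0, 0, -24], "yaw": 0}, {"slide": [0, 0, -24], "yaw": 0}, {"slide": [0, 0, -24], "yaw": 0}, {"slide": [0, 0, -7], "yaw": 0}, {"slide": [0, 0, 0], "yaw": 0}]}}

```text
t: 34.42
tool_pos: [0.5369, 0.1901, 0.2003]
tcp_rot: [1.508, 2.753, 0.004]
force: [1.2, 0.2, 0.4]
opening: 0.996
```

```bash
python3 go.py .5497 .4118 .195 32.5;python3 - <<'E'
from h import *
c=vision.calibration("wrist");w=vision.get_image("wrist");cv2.imwrite("pics/w8.png",w)
E
```

```text
t 34.42 tcp [0.5369 0.1901 0.2003] jaw 32.57 tilt 0.22 open 0.996 F [1.2 0.2 0.4]
slide total [179.9 130.2   5.6] yaw(tool) total 0.07 q [0.34 0.36 0.09 1.29 0.   1.34]
```

View pics/w8.png

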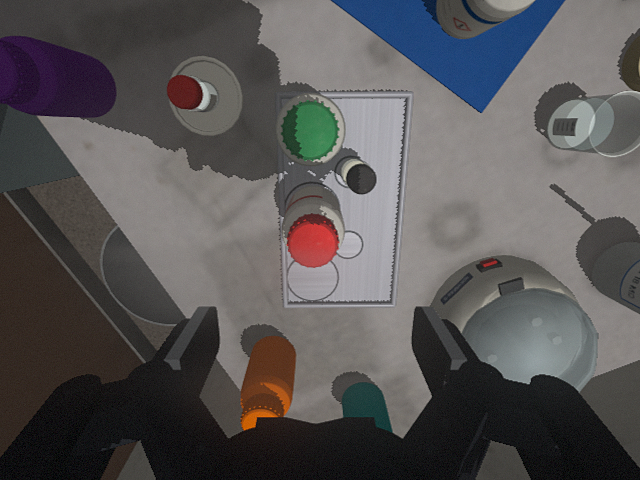

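The red bottle is back in place (cap at (313,240)), and the vial is standing in the dish. Next I fetch the yellow bottle.

Request:
{"method": "arm_command", "body": {"series": [{"slide": [8, 6, 0], "yaw": 0}, {"slide": [16, 12, 0], "yaw": 0}, {"slide": [20, 14, 0], "yaw": 0}, {"slide": [20, 14, 0], "yaw": 0}, {"slide": [20, 15, 0], "yaw": 0}, {"slide": [20, 15, 0], "yaw": 0}, {"slide": [20, 15, 0], "yaw": 0}, {"slide": [20, 15, 0], "yaw": 0}, {"slide": [20, 14, 0], "yaw": 0}, {"slide": [10, 7, 0], "yaw": 0}, {"slide": [6, 3.5, 0], "yaw": 0}, {"slide": [0, 0, 0], "yaw": 0}, {"slide": [0, 0, 0], "yaw": 0}]}}

```text
t: 35.55
tool_pos: [0.5486, 0.4115, 0.1969]
tcp_rot: [-1.509, -2.755, 0.002]
force: [0.2, -0.2, -0.1]
opening: 1.001
```

```bash
python3 go.py .5496 .4118 .042 32.5
```

```text
t 35.55 tcp [0.5486 0.4115 0.1969] jaw 32.59 tilt 0.08 open 1.001 F [ 0.2 -0.2 -0.1]
slide total [ -0.3   1.3 154.9] yaw(tool) total 0.09 q [ 0.64  0.63  0.51  1.45 -0.    1.65]
```

Request:
{"method": "arm_command", "body": {"series": [{"slide": [-0.2, 0.8, 10], "yaw": 0}, {"slide": [0, 0, 20], "yaw": 0}, {"slide": [0, 0, 24], "yaw": 0}, {"slide": [0, 0, 24], "yaw": 0}, {"slide": [0, 0, 24], "yaw": 0}, {"slide": [0, 0, 24], "yaw": 0}, {"slide": [0, 0, 15], "yaw": 0}, {"slide": [0, 0, 9], "yaw": 0}, {"slide": [0, 0, 4], "yaw": 0}, {"slide": [0, 0, 0], "yaw": 0}, {"slide": [0, 0, 0], "yaw": 0}]}}

```text
t: 36.47
tool_pos: [0.5502, 0.4119, 0.0447]
tcp_rot: [1.51, 2.755, 0.002]
force: [0.4, -0.6, -0.0]
opening: 1.002
```

Request:
{"method": "arm_command", "body": {"series": [{"slide": [0, 0, 0], "yaw": 0}, {"slide": [0, 0, 0], "yaw": 0}, {"slide": [0, 0, 0], "yaw": 0}, {"slide": [0, 0, 0], "yaw": 0}, {"slide": [0, 0, 0], "yaw": 0}, {"slide": [0, 0, 0], "yaw": 0}, {"slide": [0, 0, 0], "yaw": 0}, {"slide": [0, 0, 0], "yaw": 0}, {"slide": [0, 0, 0], "yaw": 0}, {"slide": [0, 0, 0], "yaw": 0}], "hand": -1}}

```text
t: 37.3
tool_pos: [0.55, 0.4122, 0.045]
tcp_rot: [1.509, 2.755, 0.002]
force: [-2.6, -3.1, 9.6]
opening: 0.591
```

Request:
{"method": "arm_command", "body": {"series": [{"slide": [0, 0, -8], "yaw": 0}, {"slide": [0, 0, -16], "yaw": 0}, {"slide": [0, 0, -20], "yaw": 0}, {"slide": [0, 0, -20], "yaw": 0}, {"slide": [0, 0, -20], "yaw": 0}, {"slide": [0, 0, -20], "yaw": 0}, {"slide": [0, 0, -20], "yaw": 0}, {"slide": [0, 0, -14], "yaw": 0}, {"slide": [0, 0, 0], "yaw": 0}]}}

```text
t: 38.05
tool_pos: [0.5507, 0.4127, 0.1855]
tcp_rot: [1.508, 2.754, 0.007]
force: [1.3, 0.3, -2.6]
opening: 0.598
```

```bash
python3 go.py .5744 .126 .18 32.5
```

```text
t 38.05 tcp [0.5507 0.4127 0.1855] jaw 32.58 tilt 0.27 open 0.598 F [ 1.3  0.3 -2.6]
slide total [-254.3 -134.4    4.8] yaw(tool) total 0.08 q [ 0.64  0.63  0.48  1.41 -0.    1.65]
```

Request:
{"method": "arm_command", "body": {"series": [{"slide": [-7, -4, 0], "yaw": 0}, {"slide": [-14, -7, 0], "yaw": 0}, {"slide": [-20, -10, 0], "yaw": 0}, {"slide": [-20, -10, 0], "yaw": 0}, {"slide": [-20, -10, 0], "yaw": 0}, {"slide": [-20, -10, 0], "yaw": 0}, {"slide": [-20, -11, 0], "yaw": 0}, {"slide": [-20, -11, 0], "yaw": 0}, {"slide": [-20, -11, 0], "yaw": 0}, {"slide": [-20, -11, 0], "yaw": 0}, {"slide": [-20, -11, 0], "yaw": 0}, {"slide": [-20, -11, 0], "yaw": 0}, {"slide": [-20, -10, 0], "yaw": 0}, {"slide": [-8, -4, 0], "yaw": 0}, {"slide": [-5, -3, 0], "yaw": 0}, {"slide": [0, 0, 0], "yaw": 0}, {"slide": [0, 0, 0], "yaw": 0}]}}

```text
t: 39.47
tool_pos: [0.5732, 0.1261, 0.1814]
tcp_rot: [-1.509, -2.755, 0.0]
force: [0.3, 0.3, -2.7]
opening: 0.594
```

```bash
python3 go.py .5744 .126 .048 32.5
```

```text
t 39.47 tcp [0.5732 0.1261 0.1814] jaw 32.57 tilt 0.04 open 0.594 F [ 0.3  0.3 -2.7]
slide total [ -0.8   1.  133.4] yaw(tool) total 0.07 q [0.22 0.41 0.11 1.27 0.   1.22]
```

Request:
{"method": "arm_command", "body": {"series": [{"slide": [-0.6, 0.5, 10], "yaw": 0}, {"slide": [0, 0, 18], "yaw": 0}, {"slide": [0, 0, 20], "yaw": 0}, {"slide": [0, 0, 20], "yaw": 0}, {"slide": [0, 0, 20], "yaw": 0}, {"slide": [0, 0, 20], "yaw": 0}, {"slide": [0, 0, 12], "yaw": 0}, {"slide": [0, 0, 6], "yaw": 0}, {"slide": [0, 0, 4], "yaw": 0}, {"slide": [0, 0, 2], "yaw": 0}, {"slide": [0, 0, 1], "yaw": 0}, {"slide": [0, 0, 0], "yaw": 0}, {"slide": [0, 0, 0], "yaw": 0}]}}

```text
t: 40.55
tool_pos: [0.5747, 0.1257, 0.0494]
tcp_rot: [1.509, 2.755, 0.001]
force: [0.4, 0.4, -1.6]
opening: 0.591
```

```bash
python3 go.py .5744 .126 .048 32.5
```

```text
t 40.55 tcp [0.5747 0.1257 0.0494] jaw 32.58 tilt 0.06 open 0.591 F [ 0.4  0.4 -1.6]
slide total [ 0.4 -0.1  1.4] yaw(tool) total 0.08 q [ 0.22  0.49 -0.12  0.97  0.    1.22]
```

Request:
{"method": "arm_command", "body": {"series": [{"slide": [0, 0, 1], "yaw": 0}, {"slide": [0, 0, 0.6], "yaw": 0}, {"slide": [0, 0, 0], "yaw": 0}, {"slide": [0, 0, 0], "yaw": 0}]}}

```text
t: 40.88
tool_pos: [0.5748, 0.1255, 0.048]
tcp_rot: [1.509, 2.754, 0.001]
force: [-1.7, -1.3, 6.0]
opening: 0.593
```

Request:
{"method": "arm_command", "body": {"series": [{"slide": [0, 0, 0], "yaw": 0}, {"slide": [0, 0, 0], "yaw": 0}, {"slide": [0, 0, 0], "yaw": 0}, {"slide": [0, 0, 0], "yaw": 0}, {"slide": [0, 0, 0], "yaw": 0}, {"slide": [0, 0, 0], "yaw": 0}, {"slide": [0, 0, 0], "yaw": 0}, {"slide": [0, 0, 0], "yaw": 0}, {"slide": [0, 0, 0], "yaw": 0}], "hand": 1}}

```text
t: 41.63
tool_pos: [0.5743, 0.1255, 0.0472]
tcp_rot: [-1.509, -2.755, 0.0]
force: [-0.1, -0.3, 0.7]
opening: 1.003
```

Request:
{"method": "arm_command", "body": {"series": [{"slide": [0, 0, -8], "yaw": 0}, {"slide": [0, 0, -16], "yaw": 0}, {"slide": [0, 0, -24], "yaw": 0}, {"slide": [0, 0, -24], "yaw": 0}, {"slide": [0, 0, -24], "yaw": 0}, {"slide": [0, 0, -24], "yaw": 0}, {"slide": [0, 0, -24], "yaw": 0}, {"slide": [0, 0, -24], "yaw": 0}, {"slide": [0, 0, -15], "yaw": 0}, {"slide": [0, 0, 0], "yaw": 0}, {"slide": [0, 0, 0], "yaw": 0}]}}

```text
t: 42.55
tool_pos: [0.5747, 0.1256, 0.2312]
tcp_rot: [1.509, 2.754, 0.002]
force: [0.7, -0.4, -0.9]
opening: 1.003
```

```bash
python3 go.py .5497 .4118 .195 32.5;python3 - <<'E'
from h import *
cw=vision.calibration("wrist");w=vision.get_image("wrist");cv2.imwrite("pics/w9.png",w)
for n in("yellow","red","green"):
  for b in blobs(w,*COL[n],200):
    (u,v),r=cv2.minEnclosingCircle(b);print(n,(round(u),round(v)),onz(cw,u,v,.109)[:2].round(4))
s=vision.get_image("scene");cv2.imwrite("pics/s9.png",s)
for n in("green","red","yellow"):
    for k in blobs(s,*COL[n],20,(270,170,400,290)): print(n,cv2.boundingRect(k),cv2.minEnclosingCircle(k))
c=vision.calibration("top");im=vision.get_image("top");cv2.imwrite("pics/t9.png",im)
for n in("green","red","yellow"):
  for b in blobs(im,*COL[n],40,(280,150,420,330)):
    (u,v),r=cv2.minEnclosingCircle(b);print(n,(round(u),round(v)),round(r,1),onz(c,u,v,.109)[:2].round(4),onz(c,u,v,.06)[:2].round(4))
E
```

```text
t 42.55 tcp [0.5747 0.1256 0.2312] jaw 32.57 tilt 0.1 open 1.003 F [ 0.7 -0.4 -0.9]
slide total [254.6 133.   36.3] yaw(tool) total 0.07 q [0.22 0.4  0.22 1.39 0.   1.22]
yellow (314, 229) [0.574  0.1268]
red (317, 135) [0.5368 0.1895]
green (314, 19) [0.4946 0.2516]
green (315, 218, 20, 17) ((324.5, 226.10000610351562), 10.34708309173584)
red (371, 253, 12, 11) ((376.5, 258.0), 6.265082359313965)
red (318, 201, 18, 16) ((326.5, 208.5), 9.617792129516602)
yellow (322, 187, 18, 14) ((330.5, 193.5), 9.192488670349121)
green (316, 240) 10.1 [0.4896 0.2541] [0.4969 0.2558]
red (333, 295) 5.9 [0.3902 0.225 ] [0.3926 0.2252]
red (351, 216) 10.5 [0.5333 0.1885] [0.5428 0.1869]
yellow (385, 194) 10.5 [0.5723 0.1247] [0.5837 0.1199]
```

View pics/s9.png

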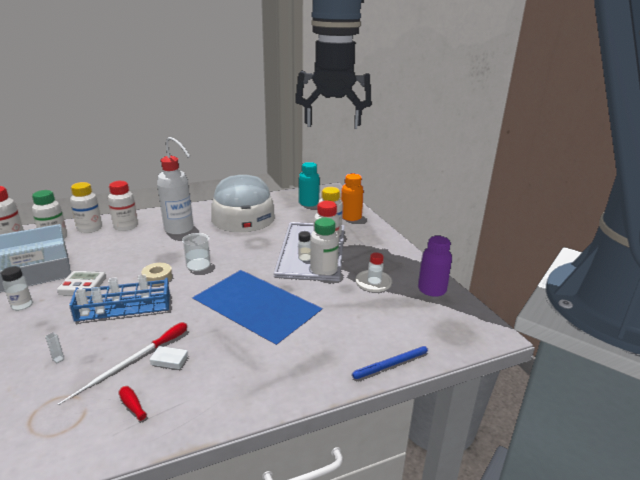

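View pics/w9.png

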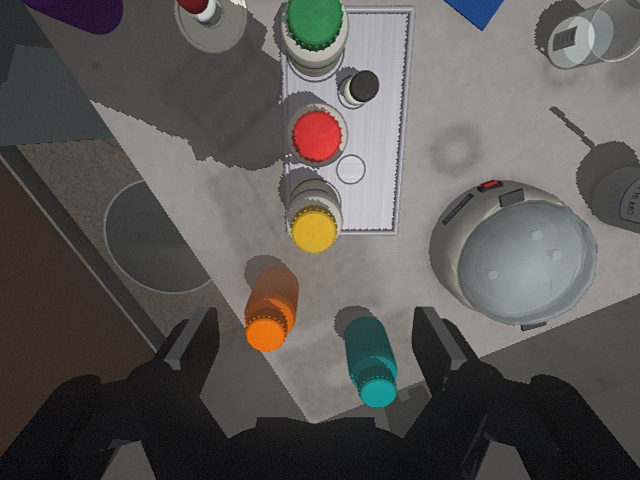

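Both bottles are back within about 2 mm of where they stood. The vial is in the dish, the mat is empty and nothing else has moved, so I hand in.

```bash
python3 -c "
from plant import env
print(env.hand_in())"
```

```text
the job is handed in; nothing more can be done
None
```

The job is done and handed in at about 43 s of the 128 s allowed. I set the yellow and red bottles aside on the blue mat and stood the red-capped vial upright in the white dish. Then I put the red bottle back, and the yellow one after it.

**Bottles:** in the last pictures both stand upright within about 2 mm of where they started. The scene camera shows their caps less than 1 px from their first positions; the wrist and top cameras differ from the first reading by 1–2 mm.

**Vial:** it stands upright in the dish, within about 3 mm of its centre.

**Everything else:** the green bottle is where it was. The black-capped vial, beaker and look-alikes look unmoved in the last pictures; I did not measure those. The gripper is clear of everything. The largest force reading I saw was about 13 N, while setting the vial down.

No check failed. The top and wrist cameras disagreed by 2–4 mm at times, about what the calibration allows.

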